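# Slide the chopping board out over the peelings tray

### The job

Get the chopping board ready for peeling: push the yellow board along the white raised counter with the fingertips until its red line lies right above and along the counter's front edge, with the board's whole width over the blue tray that sticks out below. Only push it, never grip or lift it or let it tip, and leave the tray, flask, cups and saucer where they are. Then take the hand clear.

Things in the scene. Friction and masses are not known exactly. Their poses are not given: they have to be found in the camera images.
- edge (a point): Middle of the top line of the raised counter's front edge. The counter is a fixed white laminated board on legs, 320 mm deep (x) by 780 mm wide (y), flat top 75 mm above the work surface, 18 mm thick, brown edge strip. Axes: x points out over the edge, away from the robot, square to the edge; y runs along the edge to the left; z up. The counter top lies at x from -320 to 0 mm. The counter's place and turn differ each time.
- board: Centre of the underside of the loose yellow plastic chopping board, 150 mm (x) by 200 mm (y) by 10 mm thick, about 0.3 kg, lying flat on the counter top. Its x axis points to its front side (the one with the red line near it, facing the counter's front edge to within about 0.3 rad), y along its long side, z up. It slides with ordinary friction and stays where it is left.
- red_line (a point): Middle of the red line, 6 mm wide, painted across the board's top face parallel to its long front side, 40 mm behind that side (35 mm ahead of the board's centre). Same axes as the board.
- tray: Loose open blue plastic tray standing on the work surface, partly under the counter and sticking out 90 to 130 mm beyond its front edge; 240 mm (x) by 260 mm (y) by 42 mm high. Origin at the centre of its underside, axes parallel to those of the counter's edge (x outwards, y along the edge).
- flask: Green flask with black lid, standing on the counter to one side of the board: 100 mm across (a handle reaches 78 mm out from its axis), 230 mm high. Origin at the centre of its underside.
- cups: Three nested stainless steel cups standing on the counter to one side of the board: 76 mm across the rim, 99 mm high in all. Origin at the centre of the underside.
- saucer: White ceramic saucer on the counter to one side of the board: 120 mm across, 20 mm high. Origin at the centre of its underside.
Not all that is in view belongs to the job. Of the things shaped like the board, the yellow one is meant.

How it is judged:
At the end, for the whole second after the job is handed in: Red line's middle within 7 mm of the counter's front edge; board flat on the counter, at rest, square to the edge within 0.09 rad, its middle within 30 mm sideways of the tray's middle; tray, flask, cups and saucer within 15 mm of where they stood (x of red_line in the frame of edge between -0.007 and 0.007 m and angle between the y axis of board and the y axis of edge, either way round below 0.09 rad and y of board in the frame of tray between -0.03 and 0.03 m and z of board in the frame of edge between -0.003 and 0.003 m and angle between board's own z axis and vertical below 0.04 rad and linear speed of board below 0.01 m/s and distance of each of tray, flask, cups, saucer from where it was at the start of the episode below 0.015 m); the robot touches nothing.
It fails at once if the board is lifted more than 10 mm off the counter (z of board in the frame of edge above 0.01 m).
It fails at once if the board tips (angle between board's own z axis and vertical above 0.15 rad).
It fails at once if the tray is shifted (distance of tray from where it was at the start of the episode above 0.015 m).
It fails at once if the flask, cups or saucer are shifted or tipped (distance of any of flask, cups, saucer from where it was at the start of the episode above 0.015 m or angle between any of flask, cups, saucer's own z axis and vertical above 0.2 rad).
It also fails if it takes over 64 s, if anything falls off the work surface, if the arm or the gripper's body presses on something with over 40 N, if the wrist force passes 120 N, or if a joint passes its speed limit or range.

### The arm

A 6-joint arm with a two-finger parallel gripper is mounted at the origin on the work surface. World frame = base frame: x ahead of the robot, y to its left, z up, the work surface at z = 0. Lengths are in m, angles in rad, forces in N, time in s.
With the tool pointing down it reaches from about 0.425 to 0.95 m from the base axis. Payload 3.5 kg.
Tool frame: the origin (TCP) lies on the centre line of the jaws, within the pads' length; the fingertips stand 14 mm ahead of it and the grasp point (between the pads) lies 5 mm behind it (ctrl.finger_overhang is the distance from the TCP to the fingertips, in m); z points along the fingers, y is the line along which they close (so a half turn about z gives the same grasp; the last joint's range is limited). The gripper opens to 85 mm and grips with 20 to 120 N. Pads are 22 mm wide; open, the fingers measure 114 mm over their backs; the gripper's body (76 mm by 85 mm) begins 54 mm behind the grasp point. The pads swing forward as they close: fully open they stand 13 mm farther back than shut.
Start: joints at [-1.275, 0.286, 1.577, -0, 1.279, -0.15], TCP at [0.291, -0.609, 0.245] pointing down, gripper open.
Joint ranges: [-2.77, 2.77], [-0.9, 2.22], [0.21, 2.48], [-1.53, 4.67], [0.24, 2.81], [-2.84, 2.84]. Speed limits (rad/s): [2.79, 2.79, 3.14, 3.14, 3.14, 3.14].

### API

Orientations are given as a unit quaternion [x, y, z, w].
In Python, from plant import ctrl gives the robot as it stands.
- The arm moves only by the tool send_rows, never from a script. Its argument "moves" is text: rows parted by semicolons, each of 7 numbers parted by spaces: the turn, a rotation vector about the tool's x, y, z in units of 360 degrees (1.0 is 360 degrees), then the shift along the tool's x, y, z in units of 20 cm (1.0 is 20 cm), then the gripper's target within -1 to 1 (fully open at 1, half-way at 0, shut at -1). A call has 1 to 12 rows; each row is the pose to reach, as a shift and turn from the pose commanded when the call began, along the tool's axes at that moment, turning the shorter way round; what a row does not reach only later rows make up. A row lasts 1/8 s, in which the tool goes at most 62.5 mm and 10.7 degrees, less where a joint would pass 70% of its speed; a pose out of reach is approached as far as the arm can. A call with a number of a shift or a turn outside -1 to 1 is refused whole. A call with a gripper value outside its range is refused whole. The fingers move at their own pace and stop on an object; "newtons" is the grip in N (left out, the last holds). Time passes only in rows, so rows that repeat a pose let the fingers close. It gives the time, the measured TCP pose, the force, the opening and the grip force at its end, in the units of the state.
- ctrl.get_state(): the state, without advancing time (a new reading comes with each control period).
- ctrl.read_camera(name): name is "scene" or "top" or "wrist"; returns a dict with "image" (384x512x3 uint8, red, green, blue), "fovy" (degrees; the focal length in pixels is half the picture's height over the tangent of half this angle, whatever the lens; pixels are square), "cx", "cy" (the principal point, pixels), "distortion" ([k1, k2, p1, p2, k3] as OpenCV has them; the pictures are not rectified), "extrinsics" (4x4, takes a point from camera to world coordinates). Camera axes: x right, y up, looking along -z (the intrinsics and any distortion apply to the point x, -y, -z); pixel columns grow to the right and rows downward; lengths in m; the calibration is good to about 2 mm. A picture is of the moment at which its call begins. There is no depth.
- ctrl.sign_off(): hands the job in; it is judged then, once.
The state is a dict: "time": time; "qpos": joint angles; "dq": joint speeds; "joint_efforts": joint torques, N m; "eef_pos": TCP position; "tcp_rot": TCP orientation; "contact_force": force on the tool from outside, world axes, zero at the start; "wrist_torque": the same for the moment, N m; "opening": opening from 0.0 (shut) to 1.0 (fully open); "finger_force": force on a finger pad.
Only numpy, scipy, OpenCV 4.12 (cv2) and the standard library are available. Lean on these libraries where they do the work, as an engineer would, in place of code of your own. Each camera call takes 0.05 s, during which the arm holds its last target. There are 200 camera calls.

## Working session

There is one attempt and no reset: what is moved stays moved. The work goes in short steps, Python scripts to look and compute and a tool call to move; the robot and the scene stay as the last step left them, time stands still between calls to the robot, and variables do not carry over. Pictures are saved under pics/ and viewed, at most 10 in all, crops included, and the job is handed in when it is done.

Besides the shell and the picture viewer there is one more tool, called after "Request:" in YAML: its name, and indented under it one key for each argument. send_rows: Moves the arm, as the interface text tells. Its arguments: {"type":"object","properties":{"moves":{"type":"string"},"newtons":{"type":"number"}},"required":["moves"]}

```bash
mkdir -p pics
cat > h.py <<'E'
import numpy as np, cv2
from plant import ctrl
def cam(n):
    c=ctrl.read_camera(n); im=c['image']; f=im.shape[0]/2/np.tan(np.radians(c['fovy'])/2)
    K=np.array([[f,0,c['cx']],[0,f,c['cy']],[0,0,1]]); return im,K,np.array(c['distortion'],float),np.array(c['extrinsics'])
def ray(px,K,D,E,z):
    p=cv2.undistortPoints(np.array(px,float).reshape(-1,1,2),K,D).reshape(-1,2)
    d=np.c_[p[:,0],-p[:,1],-np.ones(len(p))]@E[:3,:3].T; o=E[:3,3]
    return o+d*((z-o[2])/d[:,2])[:,None]
def proj(P,K,D,E):
    q=(np.array(P,float).reshape(-1,3)-E[:3,3])@E[:3,:3]; q=q*[1,-1,-1]
    return cv2.projectPoints(q,np.zeros(3),np.zeros(3),K,D)[0].reshape(-1,2)
def save(n,im,crop=None,s=1):
    if crop: x0,y0,x1,y1=crop; im=im[y0:y1,x0:x1]
    cv2.imwrite(n,cv2.resize(im[:,:,::-1],None,fx=s,fy=s,interpolation=cv2.INTER_CUBIC))
E
python3 - <<'E'
from h import *
for n in('top','scene'):
    im,K,D,E=cam(n); save(f'pics/{n}0.png',im,s=1.5); print(n,K[0,0],D,E.round(3).tolist())
s=ctrl.get_state(); print(s['eef_pos'],s['tcp_rot'],s['opening'],ctrl.finger_overhang)
E
```

```text
top 369.8720507854508 [-0.09745189  0.          0.          0.          0.        ] [[0.018, 0.982, -0.187, 0.208], [-1.0, 0.02, 0.004, -0.086], [0.008, 0.187, 0.982, 1.373], [0.0, 0.0, 0.0, 1.0]]
scene 425.17950956846266 [0.04504256 0.         0.         0.         0.        ] [[0.029, -0.648, 0.762, 1.431], [0.999, 0.005, -0.033, -0.125], [0.018, 0.762, 0.647, 0.946], [0.0, 0.0, 0.0, 1.0]]
[ 0.29090022 -0.60846728  0.24403913] [ 9.75263670e-01  2.21042025e-01 -6.54225092e-05 -1.09207006e-03] 1.0055151690138073 0.014
```

View pics/top0.png

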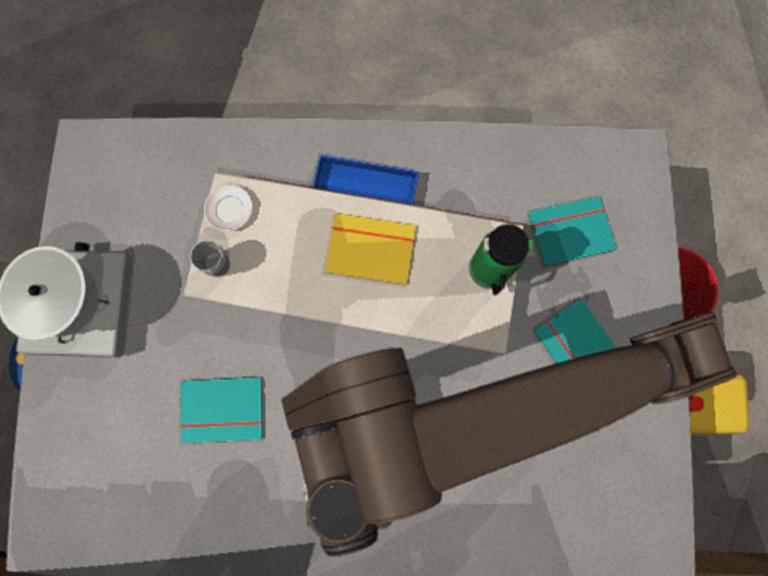

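View pics/scene0.png

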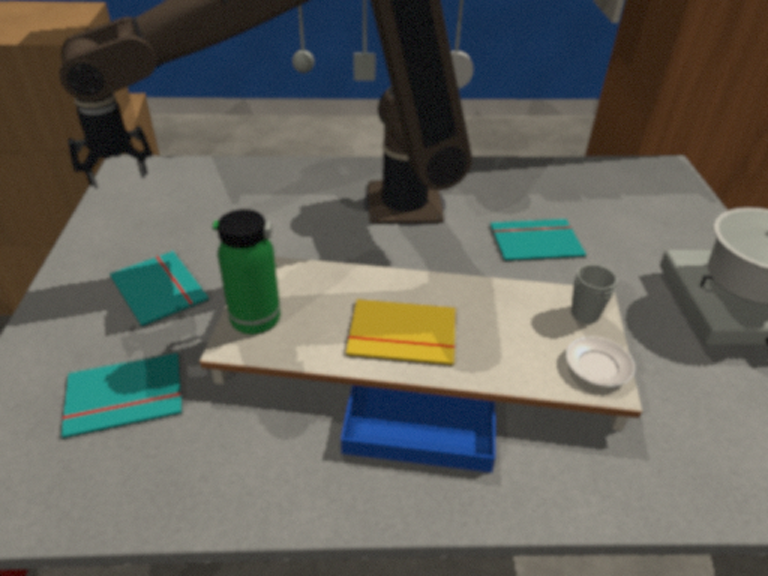

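The top view (1.5×) shows one yellow board at (371,248) with its red line at the far side. The teal boards at (572,230), (575,335) and (222,410) are distractors. The yellow thing at (720,403) is off the table and not a board. The tray is at (367,180), the flask at (500,255), the cups at (210,258) and the saucer at (230,208). The yellow board fits because of its colour and because it lies on the counter. Next I'll confirm it in enlarged crops.

Run:
```python
from h import *
im,K,D,E=cam('top'); save('pics/top1.png',im,(120,95,360,240),3.3)
im,K,D,E=cam('scene'); save('pics/scene1.png',im,(130,165,430,315),2.6)
```

```text
(no output)
```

View pics/top1.png

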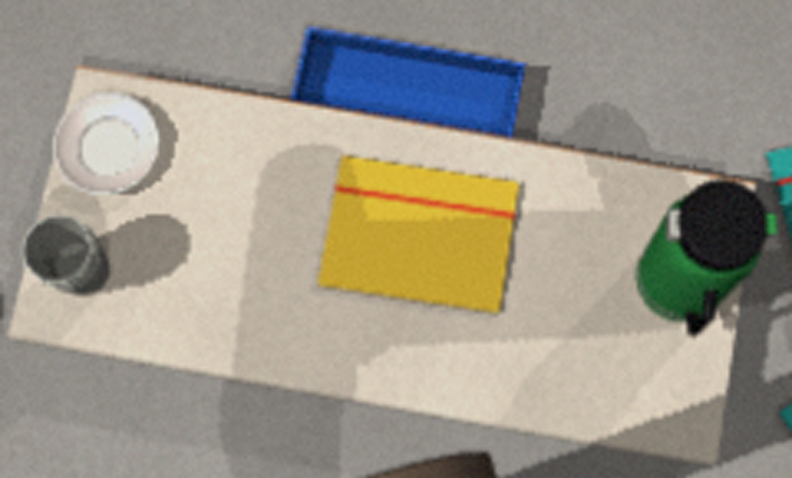

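View pics/scene1.png

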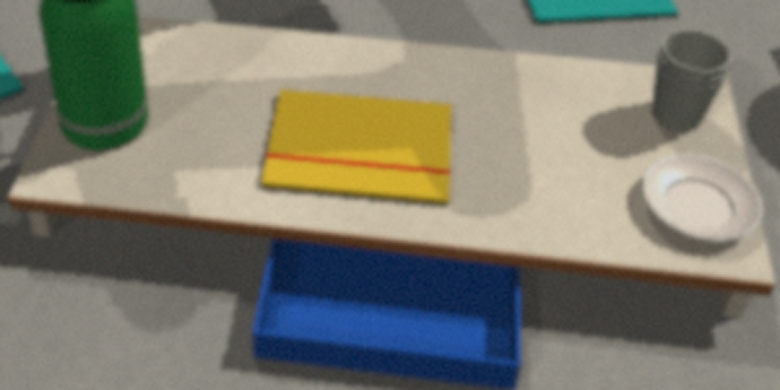

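```bash
cat > m.py <<'E'
from h import *
def m(cn,crop,s,pts,z):
    im,K,D,E=cam(cn); p=(np.array(pts,float)+.5)/s-.5+np.array(crop); return ray(p,K,D,E,z)[:,:2]
E
python3 - <<'E'
from m import *
T=('top',(120,95),3.3); S=('scene',(130,165),2.6)
n=np.linalg.norm
for nm,C,e,b,r,t in(('top',T,[(80,67),(760,180),(718,465),(10,338)],[(343,154),(522,181),(502,312),(318,286)],[(337,188),(515,215)],[(306,26),(525,64)]),
  ('scene',S,[(772,284),(10,200)],[(449,202),(262,186),(280,91),(452,103)],[(450,172),(268,155)],None)):
    e=m(*C,e,.075);b=m(*C,b,.085);r=m(*C,r,.085)
    print(nm,'edge',e.round(3).tolist(),n(e[0]-e[1])); mid=(e[0]+e[1])/2; y=(e[0]-e[1])/n(e[0]-e[1]); x=np.array([y[1],-y[0]])
    print('yaw',np.arctan2(x[1],x[0]),'mid',mid)
    F=lambda q:((q-mid)@np.c_[x,y]).round(4).tolist()
    print('board',F(b),n(b-np.roll(b,-1,0),axis=1),'ctr',F(b.mean(0)),b.mean(0)); 
    d=r[0]-r[1];print('red',F(r),'ang',np.arctan2(F(d+mid)[0]*-1,F(d+mid)[1]))
    if len(e)>2: print('edge',F(e))
    if t: t=m(*C,t,.042); print('tray',F(t),n(t[0]-t[1]))
# other things
fl=m('top',(120,95),3.3,[(722,225)],.305);cu=m('top',(120,95),3.3,[(62,245)],.174);sa=m('top',(120,95),3.3,[(108,142)],.095)
print('flask,cups,saucer',fl,cu,sa)
E
```

```text
top edge [[0.754, 0.355], [0.634, -0.418], [0.316, -0.364], [0.438, 0.406]] 0.7817924626811221
yaw -0.1539268274570847 mid [ 0.6943752  -0.03154049]
board [[-0.0553, 0.0717], [-0.0518, -0.1286], [-0.201, -0.1313], [-0.2071, 0.0696]] [0.20025322 0.14922941 0.20096322 0.15182295] ctr [-0.1288, -0.0296] [ 0.56255082 -0.0410714 ]
red [[-0.095, 0.0706], [-0.0915, -0.1273]] ang 0.017683856259858816
edge [[-0.0, 0.3909], [0.0, -0.3909], [-0.3233, -0.3863], [-0.3202, 0.3932]]
tray [[0.1064, 0.1518], [0.1036, -0.109]] 0.2608249642998965
scene edge [[0.755, 0.355], [0.636, -0.409]] 0.7733415101192557
yaw -0.1546664228718972 mid [ 0.69544528 -0.02673285]
board [[-0.0525, 0.0686], [-0.0471, -0.128], [-0.1974, -0.1319], [-0.2058, 0.0667]] [0.19669601 0.15036012 0.19870853 0.1532606 ] ctr [-0.1257, -0.0311] [ 0.56643567 -0.03813002]
red [[-0.0959, 0.0682], [-0.0931, -0.129]] ang 0.014197828892914318
flask,cups,saucer [[ 0.51506626 -0.32249575]] [[0.5182992  0.32296759]] [[0.65728946 0.30840002]]
```

```bash
cat > g.py <<'E'
from h import *
from scipy.spatial.transform import Rotation as R
MID=np.array([.695,-.030]);YAW=-.154
X=np.array([np.cos(YAW),np.sin(YAW)]);Y=np.array([-X[1],X[0]])
def go(ex,ey,z,a): # edge-frame target, a = tool-x angle rel edge x; gives move numbers from the measured pose
    s=ctrl.get_state(); p=np.array(s['eef_pos']); r=R.from_quat(s['tcp_rot'])
    w=np.r_[MID+ex*X+ey*Y,z]
    t=R.from_euler('z',YAW+a)*R.from_euler('x',np.pi)
    print('turn',((r.inv()*t).as_rotvec()/2/np.pi).round(4),'shift',(r.inv().apply(w-p)/.2).round(4),'world',w.round(4))
def now():
    s=ctrl.get_state(); p=np.array(s['eef_pos']); r=R.from_quat(s['tcp_rot']).as_matrix()
    q=p[:2]-MID; print('t',s['time'],'edge',(q@X).round(4),(q@Y).round(4),'z',p[2].round(4),'a',(np.arctan2(r[1,0],r[0,0])-YAW).round(4),'q',np.round(s['qpos'],2),'F',np.round(s['contact_force'],1),'o',round(s['opening'],2))
E
python3 - <<'E'
from g import *
go(-.129,-.165,.42,np.pi/2); now()
E
```

```text
turn [ 0.      0.     -0.1545] shift [ 2.0724 -1.4244 -0.8733] world [ 0.5422 -0.1733  0.42  ]
t 0.7 edge -0.3103 -0.6341 z 0.2454 a 0.5998 q [-1.27  0.29  1.58  0.    1.28 -0.15] F [ 0.4 -0.2  0.4] o 1.0
```

Request:
send_rows:
  moves: "0 0 0 0 0 -0.3 1;0 0 0 0 0 -0.6 1;0 0 0 0 0 -0.88 1;0 0 0 0.25 -0.17 -0.88 1;0 0 0 0.5 -0.34 -0.88 1;0 0 0 0.75 -0.51 -0.88 1;0 0 0 1 -0.68 -0.88 1"

```text
time: 1.58
eef_pos: [0.4135, -0.3983, 0.4216]
tcp_rot: [0.975, 0.221, 0.0, 0.0]
contact_force: [-0.2, 0.1, -0.5]
opening: 1.002
finger_force: 0.0
```

Request:
send_rows:
  moves: "0 0 0 0.25 -0.17 0 1;0 0 0 0.5 -0.35 0 1;0 0 0 0.75 -0.52 0 1;0 0 0 1 -0.7 0 1;0 0 0 1 -0.7 0 1"

```text
time: 2.2
eef_pos: [0.5343, -0.1839, 0.4216]
tcp_rot: [0.975, 0.224, 0.0, -0.0]
contact_force: [0.2, 0.2, -0.4]
opening: 1.0
finger_force: 0.0
```

Run:
```python
from g import *
now(); go(-.129,-.165,.42,np.pi/2)
```

```text
t 2.2 edge -0.1352 -0.1767 z 0.4216 a 0.6062 q [-0.51 -0.04  1.62  0.    1.56  0.61] F [ 0.2  0.2 -0.4] o 1.0
turn [ 1.000e-04 -1.000e-04 -1.535e-01] shift [ 0.0589 -0.0303  0.0081] world [ 0.5422 -0.1733  0.42  ]
```

Request:
send_rows:
  moves: "0 0 -0.028 0.06 -0.03 0 1;0 0 -0.056 0.06 -0.03 0 1;0 0 -0.084 0.06 -0.03 0 1;0 0 -0.112 0.06 -0.03 0.2 1;0 0 -0.14 0.06 -0.03 0.4 1;0 0 -0.1535 0.06 -0.03 0.6 1;0 0 -0.1535 0.06 -0.03 0.8 1;0 0 -0.1535 0.06 -0.03 0.95 1;0 0 -0.1535 0.06 -0.03 0.95 1"

```text
time: 3.32
eef_pos: [0.5392, -0.1772, 0.2282]
tcp_rot: [0.762, 0.648, -0.001, -0.003]
contact_force: [-0.3, 0.4, 0.1]
opening: 1.002
finger_force: 0.0
```

Run:
```python
from g import *
now(); go(-.129,-.165,.125,np.pi/2)
im,K,D,E=cam('scene'); save('pics/scene2.png',im,(100,100,400,300),2.6)
```

```text
t 3.325 edge -0.1313 -0.1693 z 0.2282 a 1.563 q [-0.5   0.07  1.86 -0.    1.22 -0.33] F [-0.3  0.4  0.1] o 1.0
turn [-0.001  -0.0003 -0.0012] shift [0.0208 0.0148 0.516 ] world [ 0.5422 -0.1733  0.125 ]
```

View pics/scene2.png

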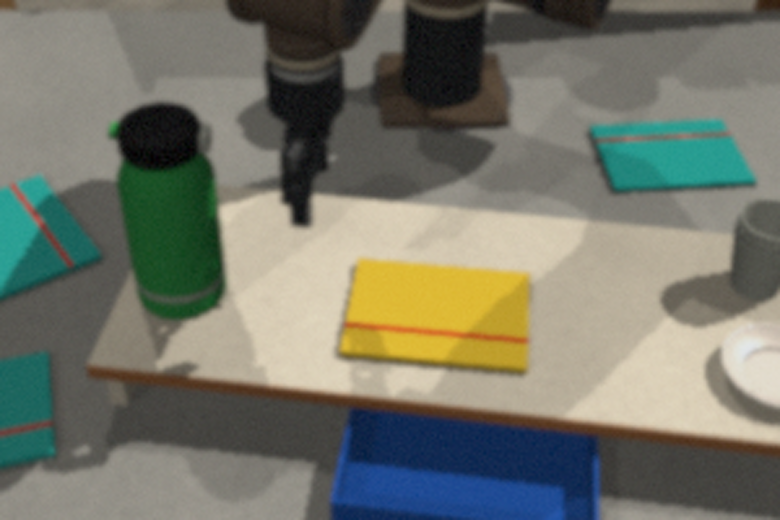

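The view shows the hand at (300,200) between the flask (170,215) and the board (435,315), clear of both. Next I go down and feel for the counter.

Request:
send_rows:
  moves: "0 0 0 0.02 0.015 0.25 1;0 0 0 0.02 0.015 0.5 1;0 0 0 0.02 0.015 0.63 1;0 0 0 0.02 0.015 0.63 1;0 0 0 0.02 0.015 0.63 1"

```text
time: 4.0
eef_pos: [0.5466, -0.1747, 0.1082]
tcp_rot: [0.762, 0.648, 0.001, 0.002]
contact_force: [0.1, -0.5, 0.5]
opening: 1.001
finger_force: 0.0
```

Request:
send_rows:
  moves: "0 0 0 0 0 0.01 1;0 0 0 0 0 0.02 1;0 0 0 0 0 0.03 1;0 0 0 0 0 0.03 1"

```text
time: 4.5
eef_pos: [0.5447, -0.1734, 0.0992]
tcp_rot: [0.762, 0.648, -0.0, -0.0]
contact_force: [-0.3, 0.1, -0.6]
opening: 1.001
finger_force: 0.0
```

Request:
send_rows:
  moves: "0 0 0 0 0 0.01 1;0 0 0 0 0 0.02 1;0 0 0 0 0 0.03 1;0 0 0 0 0 0.03 1"

```text
time: 5.0
eef_pos: [0.5446, -0.1733, 0.093]
tcp_rot: [0.762, 0.648, -0.0, -0.0]
contact_force: [0.8, 0.3, -0.4]
opening: 0.996
finger_force: 0.0
```

Request:
send_rows:
  moves: "0 0 0 0 0 0.005 1;0 0 0 0 0 0.01 1;0 0 0 0 0 0.01 1"

```text
time: 5.38
eef_pos: [0.5447, -0.1734, 0.0912]
tcp_rot: [0.762, 0.648, -0.0, -0.0]
contact_force: [0.4, -0.2, 0.8]
opening: 0.999
finger_force: 0.0
```

Request:
send_rows:
  moves: "0 0 0 0 0 0.005 1;0 0 0 0 0 0.01 1;0 0 0 0 0 0.01 1"

```text
time: 5.75
eef_pos: [0.5447, -0.1734, 0.0892]
tcp_rot: [0.762, 0.648, -0.0, -0.0]
contact_force: [0.3, 0.5, 0.9]
opening: 0.999
finger_force: 0.0
```

Request:
send_rows:
  moves: "0 0 0 0 0 0.005 1;0 0 0 0 0 0.01 1;0 0 0 0 0 0.01 1"

```text
time: 6.12
eef_pos: [0.5447, -0.1734, 0.0872]
tcp_rot: [0.762, 0.648, -0.0, -0.0]
contact_force: [0.2, 0.1, -0.5]
opening: 1.0
finger_force: 0.0
```

Request:
send_rows:
  moves: "0 0 0 0 0 0.01 1;0 0 0 0 0 0.02 1;0 0 0 0 0 0.02 1"

```text
time: 6.5
eef_pos: [0.5446, -0.1734, 0.083]
tcp_rot: [0.762, 0.648, -0.0, -0.0]
contact_force: [-0.1, -0.4, 0.5]
opening: 1.001
finger_force: 0.0
```

Request:
send_rows:
  moves: "0 0 0 0 0 0.01 1;0 0 0 0 0 0.02 1;0 0 0 0 0 0.02 1"

```text
time: 6.88
eef_pos: [0.5447, -0.1734, 0.079]
tcp_rot: [0.762, 0.648, -0.0, -0.0]
contact_force: [-0.1, 0.2, -1.1]
opening: 1.0
finger_force: 0.0
```

Run:
```python
from g import *
now()
im,K,D,E=cam('scene'); save('pics/scene3.png',im,(160,150,340,260),4.4)
```

```text
t 6.875 edge -0.1266 -0.1647 z 0.079 a 1.5642 q [-0.49  0.26  1.94  0.    0.94 -0.33] F [-0.1  0.2 -1.1] o 1.0
```

View pics/scene3.png

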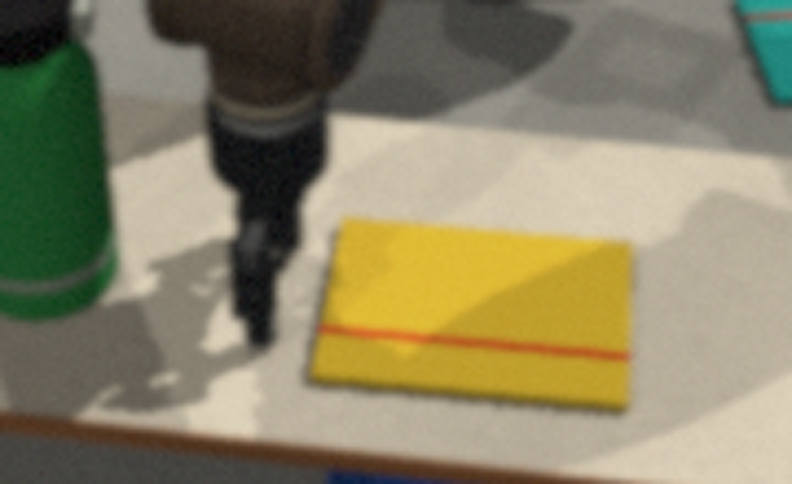

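The tips at (262,343) hover just above the counter beside the board's right side. Next is the sideways push.

Request:
send_rows:
  moves: "0 0 0 0.05 0 0 1;0 0 0 0.09 0 0 1;0 0 0 0.12 0 0 1;0 0 0 0.15 0 0 1;0 0 0 0.18 0 0 1;0 0 0 0.21 0 0 1;0 0 0 0.24 0 0 1;0 0 0 0.27 0 0 1;0 0 0 0.3 0 0 1;0 0 0 0.32 0 0 1;0 0 0 0.33 0 0 1;0 0 0 0.33 0 0 1"

```text
time: 8.43
eef_pos: [0.5554, -0.108, 0.0793]
tcp_rot: [0.762, 0.648, 0.0, -0.0]
contact_force: [0.4, 0.1, 0.2]
opening: 1.005
finger_force: 0.0
```

```bash
cat > b.py <<'E'
from g import *
# board pose by colour fit in both cameras (top-face corners by minAreaRect in world plane z=.085)
def board():
    for n in('top','scene'):
        im,K,D,E=cam(n); h=cv2.cvtColor(im,cv2.COLOR_RGB2HSV)
        y=cv2.inRange(h,(18,140,70),(35,255,255)); y=cv2.morphologyEx(y,cv2.MORPH_CLOSE,np.ones((5,5)))
        c,_=cv2.findContours(y,cv2.RETR_EXTERNAL,cv2.CHAIN_APPROX_NONE)
        c=[k for k in c if cv2.contourArea(k)>900 and np.linalg.norm(ray([k.reshape(-1,2).mean(0)],K,D,E,.085)[0,:2]-[.6,0])<.25]
        k=max(c,key=cv2.contourArea).reshape(-1,2)
        w=ray(k,K,D,E,.085)[:,:2]-MID; w=np.c_[w@X,w@Y]
        r=cv2.minAreaRect((w*1000).astype(np.float32)); print(n,'rect',np.round(r[0],1),np.round(r[1],1),round(r[2],2))
        b=cv2.inRange(h,(0,120,80),(10,255,255))|cv2.inRange(h,(172,120,80),(180,255,255))
        v,u=np.nonzero(b); q=ray(np.c_[u,v],K,D,E,.085)[:,:2]-MID; q=np.c_[q@X,q@Y]
        q=q[(abs(q[:,0]+.06)<.09)&(abs(q[:,1])<.16)]
        if len(q)>10: f=np.polyfit(q[:,1],q[:,0],1); print('  red x',q[:,0].mean().round(4),'y',q[:,1].min().round(4),q[:,1].max().round(4),'slope',f[0].round(4),len(q))
E
python3 - <<'E'
from b import *
now(); board()
E
```

```text
t 8.425 edge -0.126 -0.0985 z 0.0793 a 1.5642 q [-0.37  0.25  1.96  0.    0.94 -0.21] F [0.4 0.1 0.2] o 1.01
top rect [-126.7   53.6] [117.6 147.8] 89.4
  red x -0.0909 y 0.0057 0.1132 slope 0.0043 35
scene rect [-122.3   12. ] [198.9 152.1] 89.89
```

Request:
send_rows:
  moves: "0 0 0 0.02 0 0 1;0 0 0 0.035 0 0 1;0 0 0 0.045 0 0 1;0 0 0 0.045 0 0 1;0 0 0 0 0 0 1;0 0 0 -0.06 0 0 1;0 0 0 -0.12 0 0 1;0 0 0 -0.12 0 0 1"

```text
time: 9.52
eef_pos: [0.5514, -0.1333, 0.0794]
tcp_rot: [0.762, 0.647, 0.0, 0.0]
contact_force: [1.0, -0.4, -0.4]
opening: 1.002
finger_force: 0.0
```

Run:
```python
from b import *
now(); board(); go(-.25,.02,.15,0)
```

```text
t 9.525 edge -0.1261 -0.1241 z 0.0794 a 1.5623 q [-0.42  0.25  1.96  0.    0.94 -0.25] F [ 1.  -0.4 -0.4] o 1.0
top rect [-126.8   43. ] [156.2 148.3] 89.23
  red x -0.0908 y -0.0235 0.1211 slope 0.0082 43
scene rect [-122.1   22.4] [198.4 152.1] 89.64
turn [-0.     -0.      0.2488] shift [ 0.7112 -0.6244 -0.3533] world [0.451  0.0281 0.15  ]
```

Request:
send_rows:
  moves: "0 0 0 -0.12 0 -0.2 1;0 0 0.02 -0.12 0 -0.4 1;0 0 0.05 0 -0.1 -0.4 1;0 0 0.08 0.15 -0.25 -0.4 1;0 0 0.11 0.3 -0.4 -0.4 1;0 0 0.14 0.5 -0.5 -0.4 1;0 0 0.17 0.65 -0.57 -0.4 1;0 0 0.2 0.71 -0.57 -0.4 1;0 0 0.23 0.71 -0.57 -0.4 1;0 0 0.249 0.71 -0.57 -0.4 1;0 0 0.249 0.71 -0.57 -0.4 1;0 0 0.249 0.71 -0.57 -0.4 1"

```text
time: 11.12
eef_pos: [0.4616, 0.0265, 0.1593]
tcp_rot: [0.997, -0.076, 0.0, -0.0]
contact_force: [0.1, 0.0, -0.4]
opening: 0.999
finger_force: 0.0
```

Run:
```python
from b import *
now(); board(); go(-.235,.02,.079,0)
```

```text
t 11.125 edge -0.2393 0.0201 z 0.1593 a 0.0017 q [-0.16 -0.1   2.16  0.    1.08  1.56] F [ 0.1  0.  -0.4] o 1.0
top rect [-127.    23.8] [200.1 148.1] 89.49
  red x -0.0911 y -0.0754 0.1211 slope 0.008 58
scene rect [-121.8   22.7] [197.7 151.5] 89.66
turn [-0.      0.      0.0001] shift [ 2.120e-02 -1.000e-04  4.017e-01] world [0.4658 0.0258 0.079 ]
```

Request:
send_rows:
  moves: "0 0 0 0 0 0.15 1;0 0 0 0 0 0.3 1;0 0 0 0 0 0.37 1;0 0 0 0 0 0.4 1;0 0 0 0 0 0.4 1;0 0 0 0 0 0.4 1"

```text
time: 11.98
eef_pos: [0.4626, 0.0263, 0.0804]
tcp_rot: [0.997, -0.077, 0.001, 0.0]
contact_force: [0.4, 0.2, 0.7]
opening: 0.995
finger_force: 0.0
```

Request:
send_rows:
  moves: "0 0 0 0.05 0 0 1;0 0 0 0.1 0 0 1;0 0 0 0.14 0 0 1;0 0 0 0.18 0 0 1;0 0 0 0.22 0 0 1;0 0 0 0.26 0 0 1;0 0 0 0.3 0 0 1;0 0 0 0.34 0 0 1;0 0 0 0.38 0 0 1;0 0 0 0.42 0 0 1;0 0 0 0.44 0 0 1;0 0 0 0.44 0 0 1"

```text
time: 13.48
eef_pos: [0.5493, 0.0128, 0.0795]
tcp_rot: [0.997, -0.077, 0.001, 0.0]
contact_force: [0.0, 0.7, -0.1]
opening: 1.002
finger_force: 0.0
```

Run:
```python
from b import *
now(); board()
```

```text
t 13.475 edge -0.1505 0.0199 z 0.0795 a -0.0003 q [-0.16  0.21  2.    0.    0.93  1.56] F [ 0.   0.7 -0.1] o 1.0Traceback (most recent call last):
  File "<stdin>", line 2, in <module>
  File "b.py", line 9, in board
    k=max(c,key=cv2.contourArea).reshape(-1,2)
      ~~~^^^^^^^^^^^^^^^^^^^^^^^
ValueError: max() iterable argument is empty
```

```bash
sed -i 's/+.06)<.09/+.04)<.09/; s/        k=max/        if not c: continue\n        k=max/' b.py
python3 - <<'E'
from b import *
board()
im,K,D,E=cam('scene'); save('pics/scene4.png',im,(160,190,380,300),3.6)
E
```

```text
scene rect [-60.3  23.2] [203.7 157.1] 89.65
```

View pics/scene4.png

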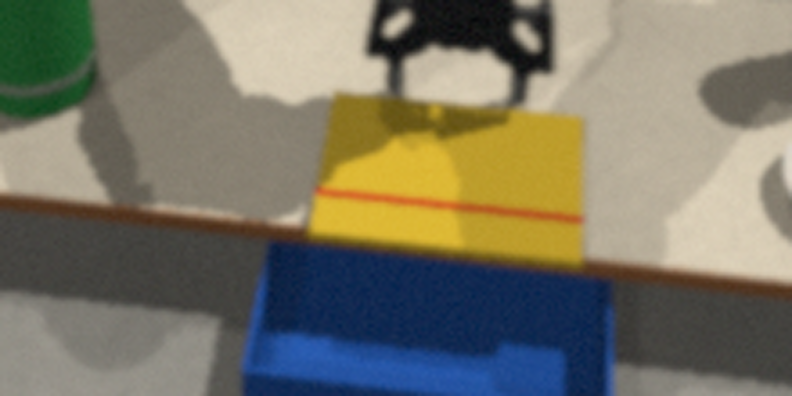

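The board's front is about at the edge. The red line runs (317,190)–(582,218), and the edge's top line goes through (20,197), (290,229), (620,264) and (780,282).

```bash
cat > r.py <<'E'
from m import *
from g import MID,X,Y
def rel(red,edge,crop,s):
    r=m('scene',crop,s,red,.085)-MID; e=m('scene',crop,s,edge,.075)-MID
    r=np.c_[r@X,r@Y]; e=np.c_[e@X,e@Y]; f=np.polyfit(e[:,1],e[:,0],1)
    print('edge',(e*1000).round(1).tolist(),'red',(r*1000).round(1).tolist(),'red-edge mm',((r[:,0]-np.polyval(f,r[:,1]))*1000).round(1))
E
python3 -c "
from r import *
rel([(317,190),(582,218)],[(20,197),(290,229),(620,264),(780,282)],(160,190),3.6)"
```

```text
edge [[-2.4, -296.1], [0.6, -90.6], [-0.6, 151.5], [-0.6, 265.0]] red [[-31.4, -74.8], [-31.9, 122.9]] red-edge mm [-30.5 -31.4]
```

Request:
send_rows:
  moves: "0 0 0 0.03 0 0 1;0 0 0 0.06 0 0 1;0 0 0 0.09 0 0 1;0 0 0 0.11 0 0 1;0 0 0 0.125 0 0 1;0 0 0 0.125 0 0 1;0 0 0 0.125 0 0 1"

```text
time: 14.65
eef_pos: [0.5736, 0.009, 0.0795]
tcp_rot: [0.997, -0.077, 0.0, 0.0]
contact_force: [0.6, 1.2, 0.2]
opening: 0.999
finger_force: 0.0
```

Run:
```python
from b import *
now(); board()
im,K,D,E=cam('scene'); save('pics/scene5.png',im,(190,200,350,290),5)
```

```text
t 14.65 edge -0.1259 0.0199 z 0.0795 a -0.0003 q [-0.16  0.26  1.94  0.    0.94  1.56] F [0.6 1.2 0.2] o 1.0
scene rect [-37.   22.6] [153.8 203.7] 0.22
```

View pics/scene5.png

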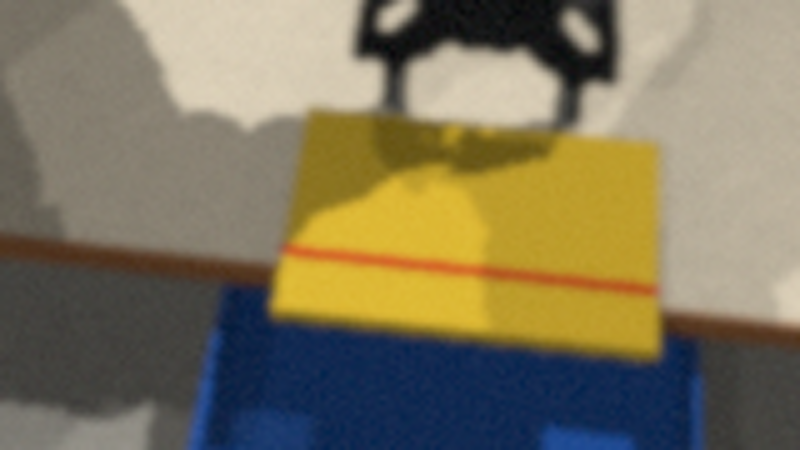

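The red line runs (283,249)–(657,291), and the edge goes through (10,236), (262,266), (672,314) and (790,326).

```bash
python3 -c "
from r import *
rel([(283,249),(657,291)],[(10,236),(262,266),(672,314),(790,326)],(190,200),5)"
```

```text
edge [[-3.6, -223.7], [-1.6, -86.1], [0.4, 131.1], [-0.4, 192.0]] red [[-6.3, -75.5], [-5.4, 122.1]] red-edge mm [-4.3 -5.1]
```

Request:
send_rows:
  moves: "0 0 0 0.015 0 0 1;0 0 0 0.026 0 0 1;0 0 0 0.026 0 0 1;0 0 0 0.026 0 0 1;0 0 0 -0.03 0 0 1;0 0 0 -0.15 0 0 1;0 0 0 -0.3 0 0 1;0 0 0 -0.3 0 -0.2 1;0 0 0 -0.3 0 -0.4 1;0 0 0 -0.35 0 -0.6 1;0 0 0 -0.35 0 -0.6 1"

```text
time: 16.27
eef_pos: [0.5056, 0.0197, 0.2034]
tcp_rot: [0.997, -0.077, 0.004, 0.0]
contact_force: [0.1, 0.1, -0.1]
opening: 0.998
finger_force: 0.0
```

Run:
```python
from b import *
now(); board()
im,K,D,E=cam('scene'); a=cv2.resize(im[205:275,190:350],None,fx=5,fy=4.2*5/4.2,interpolation=2)[:300]
im,K,D,E=cam('top'); b=cv2.resize(im[90:150,195:295],None,fx=5,fy=5,interpolation=2); b=np.pad(b,((0,0),(0,300),(0,0)))
save('pics/fin.png',np.vstack([a,b]))
```

```text
t 16.275 edge -0.1948 0.02 z 0.2034 a -0.0001 q [-0.16 -0.06  2.03  0.    1.16  1.56] F [ 0.1  0.1 -0.1] o 1.0
top rect [-35.9  23.5] [198.7 148.3] 89.86
  red x 0.0002 y -0.0742 0.1209 slope -0.0007 68
scene rect [-31.6  22.9] [203.7 152.3] 89.91
```

View pics/fin.png

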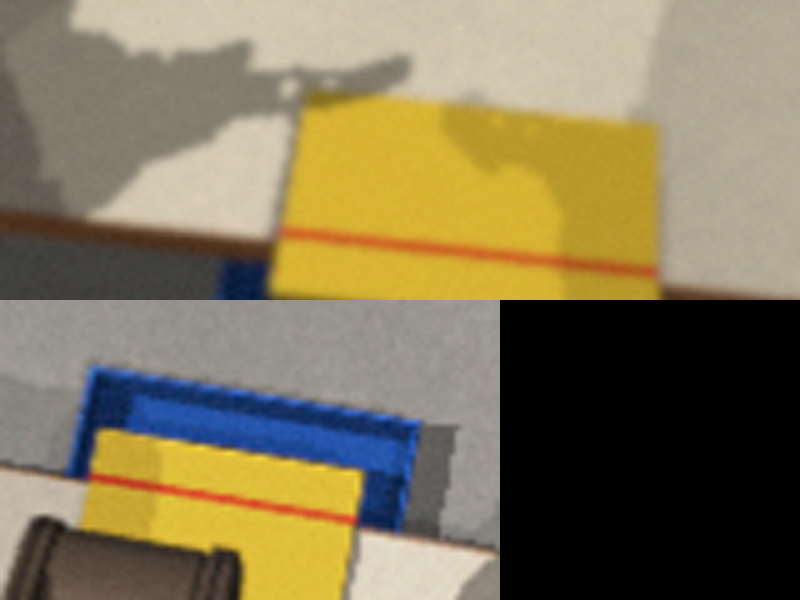

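```bash
python3 -c "
from r import *
rel([(280,232),(658,271)],[(10,212),(262,241),(672,288),(790,300)],(190,205),5)
C=('top',(195,90),5)
e=m(*C,[(4,168),(70,179),(400,233),(492,250)],.075)-MID; r=m(*C,[(90,178),(355,220)],.085)-MID; t=m(*C,[(90,67),(420,123)],.042)-MID; b=m(*C,[(97,130),(364,168)],.085)-MID
for q in(e,r,t,b): print((np.c_[q@X,q@Y]*1000).round(1).tolist())"
```

```text
edge [[-2.9, -223.5], [-1.6, -86.1], [-0.3, 131.1], [-1.0, 192.0]] red [[-0.5, -76.3], [-2.1, 122.6]] red-edge mm [ 1.3 -1.3]
[[-0.6, 189.1], [-0.8, 138.7], [-0.3, -110.1], [-1.4, -179.1]]
[[-1.2, 122.2], [0.2, -76.1]]
[[104.2, 149.0], [102.5, -110.2]]
[[36.9, 124.6], [41.4, -75.8]]
```

Both views put the red line within about 1 mm of the edge and square to it. The board is about 4 mm sideways of the tray's middle, and the hand is clear.

```bash
python3 -c "
from plant import ctrl
print(ctrl.sign_off())"
```

```text
the job is handed in; nothing more can be done
None
```

The job is handed in with no verdict returned: my last measurements put the yellow board's red line within about 1 mm of the counter's front edge, square to it and about 4 mm sideways of the tray's middle, with the hand clear.

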